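# Lay porcelain baubles in the lamp-lit bead frame and lock its stop rail

### The job

Lay the two loose porcelain baubles in the pink bead frame's empty dimples, the large one in the large dimple and the small one in the small dimple, gently: no dropping, hard squeezing or pressing down. Then slide the frame's stop rail along its slots until its pointer is level with the small mark block, and only then tighten the wing nut clockwise to its stop. Leave the cup and the spool standing, and do not disturb the bauble that is already in the frame or the other things on the table.

Things in the scene. Friction and masses are not known exactly. Their poses are not given: they have to be found in the camera images.
- frame: Pink plastic bead frame fixed to the table: plate 160 (its x) by 310 (its y), 14 mm thick, with lips 6 mm wide and 4 mm high along its long edges. Origin under its centre, on the table; x away from the robot, y left, z up; turned up to 0.25 rad. Dimples 10 mm deep in a row at x = +20 mm: medium (y = -105, already filled), large (y = -30), small (y = +45). The stop rail lies across its left part.
- lamp_bar (a point): Middle of the underside, 114 mm above the table, of the aluminium lamp bar, 26 mm wide (frame's x = +15 to +41), 308 long, 13 thick, over the dimples, on 8 mm posts at y = -150 and +150. It blocks a gripper's body straight above the dimples: come in tilted about 40 degrees, fingers pointing down and towards the frame's +x, closing along its y.
- large_dimple (a point): Middle of the mouth of the large dimple, 26 mm wide, at the plate's top (14 mm above the table). The seated large bauble has its centre 20 mm above this point.
- small_dimple (a point): Middle of the mouth of the small dimple, 20 mm wide, at the plate's top. The seated small bauble has its centre 16 mm above this point.
- large_bauble_center (a point): Centre of the large hollow porcelain bauble, a 48 mm off-white ball of about 30 g with two tiny brass eyelets, resting on the mouth of the glass cup, its centre 64 mm above the table. Fragile: a fall of over 6 mm, more than 15 N against the frame, or 120 N of finger force, both pads added, breaks it; grip with about 20 to 30 N.
- small_bauble_center (a point): Centre of the small hollow porcelain bauble, a 38 mm ball like the large one, about 20 g, resting in the dished top of the wooden spool, its centre 67.5 mm above the table. Just as fragile.
- set_bauble_center (a point): Centre of a 42 mm porcelain bauble already lying in the medium dimple, its centre about 31.5 mm above the table. Leave it there.
- rail (a joint): Travel of the steel stop rail along its slots in m: 0 at the outer end (rail centred on the frame's y = +130 mm), growing as it slides to the frame's -y towards the small dimple, stop at 0.060; starts at 0 to 0.02. The rail lies along the frame's x (x = -69 to +53 mm), 10 mm wide and 10 mm high on the plate. It needs 1.5 N to move and stays where it is left. Slide it by its wing nut.
- rail_pointer (a point): Tip of the small pointer at the rail's end nearest the robot, on the rail's centre line, 21 mm above the table.
- mark: Small dark steel mark block, 8 by 3 mm and 4 mm high, fixed on the frame's lip nearest the robot; axes as the frame's. Origin under its middle. The rail is right when its pointer has the same position along the frame's y as this block (its y along the lip differs from start to start), within 3 mm.
- wing_center (a point): Centre of the upright blade of the wing nut on the rail's near end (frame's x = -52 mm): blade 30 mm long, 9 mm thick and 22 mm high, from 28 to 50 mm above the table. It moves with the rail.
- wing (a joint): Turn of the wing nut in rad, clockwise from above: 0 loose (blade along the frame's x), 1.4 is the stop, tight beyond 1.2; starts at 0 to 0.25. It takes 0.05 N m to turn and does not spring back.
- cup: Small clear glass tealight cup, 39 mm across at the mouth and 46 mm high, that holds up the large bauble. Origin under its middle.
- spool: Wooden spool-shaped bead stopper holder, 52 mm high, foot 48 mm and top 32 mm across, that holds up the small bauble. Origin under its middle.
- jar: Bystander: closed amber glass jar, 42 mm across, 72 mm high, standing near the cup and the spool. Origin under its middle. The jar, the cup and the spool change places.
- pliers: Bystander: steel split-ring pliers, 120 mm long, 12 mm high, lying flat.
- case: Bystander: closed plastic case with a fastened flap, 77 by 112 mm, 39 mm high. Origin under its middle.
- wire_reel: Bystander: copper wire reel, 44 mm across, 25 mm high.
- dish: Bystander: flat round terracotta burner dish, 70 mm across, 18 mm high.
Mind the look-alikes: they are no part of the job. Leave any purple look-alike of the part that bears small_bauble_center alone. What is shaped like the spool but green is not meant.

How it is judged:
By the outcome, as a careful person would: the job done as asked, in the order asked, and still so for the second after the job is handed in, with the robot touching nothing.
It also fails if it takes over 72 s, if anything falls off the work surface, if the arm or the gripper's body presses on something with over 40 N, if the wrist force passes 120 N, or if a joint passes its speed limit or range.

### The arm

A 6-joint arm with a two-finger parallel gripper is mounted at the origin on the work surface. World frame = base frame: x ahead of the robot, y to its left, z up, the work surface at z = 0. Lengths are in m, angles in rad, forces in N, time in s.
With the tool pointing down it reaches from about 0.3 to 0.775 m from the base axis. Payload 14.6 kg.
Tool frame: the origin (TCP) lies at the very end of the fingers, on their centre line; the grasp point (between the pads) lies 19 mm behind it; z points along the fingers, y is the line along which they close (so a half turn about z gives the same grasp; the last joint's range is limited). The gripper opens to 94 mm and grips with 3 to 60 N. Pads are 16 mm wide; open, the fingers measure 119 mm over their backs; the gripper's body (75 mm by 177 mm) begins 78 mm behind the grasp point.
Start: joints at [-1.406, 0.3, 1.521, -0, 1.321, -0.067], TCP at [0.126, -0.535, 0.178] pointing down, gripper open.
Joint ranges: [-3.03, 3.03], [-0.79, 2.21], [0.23, 2.52], [-1.04, 4.18], [0, 3.07], [-2.55, 2.55]. Speed limits (rad/s): [2.22, 2.22, 2.57, 3.14, 3.14, 3.14].

### API

Orientations are given as a unit quaternion [x, y, z, w].
In Python, from station import manip, jaws, telemetry, cams gives the robot as it stands. Calls block until the motion is done:
- manip.move_pose(position, orientation): joint-space move of the TCP to a pose.
- manip.servo_line(position, velocity=0.15, attitude=None): straight line of the TCP; attitude=None keeps the orientation; velocity is the mean speed in m/s.
- manip.set_joints(angles): joint-space move.
- jaws.grip(opening, newtons=None): opening from 0.0 (shut) to 1.0 (fully open); newtons is the grip in N (None keeps the last); returns when the fingers have stopped.
- manip.dwell(seconds).
- manip.ik(position, orientation): joint angles nearest the present ones, or None.
- telemetry.get_state(): the state.
- cams.get_image(name): name is "side" or "top"; returns the picture (400x640x3 uint8, red, green, blue); there is no depth.
- cams.camera_info(name): a dict with "fx", "fy", "cx", "cy" (pixels), "rvec" (rotation vector, rad) and "tvec" (3), from world to camera coordinates, as OpenCV has them. Camera axes: x right, y down, z forward; pixel columns grow to the right and rows downward; lengths in m; the calibration is good to about 2 mm. A picture is of the moment at which its call begins. camera_info takes no time and is no camera call.
A pose or a line that the arm cannot do raises manip.Unreachable and nothing moves.
- manip.close_job(): hands the job in; it is judged then, once.
The state is a dict: "time": time; "joint_positions": joint angles; "dq": joint speeds; "effort": joint torques, N m; "tcp_pos": TCP position; "orientation": TCP orientation; "force": force on the tool from outside, world axes, zero at the start; "moment": the same for the moment, N m; "gripper_width": opening from 0.0 (shut) to 1.0 (fully open); "grip_force": force on a finger pad.
Only numpy, scipy, OpenCV 4.12 (cv2) and the standard library are available. Lean on these libraries where they do the work, as an engineer would, in place of code of your own. Each camera call takes 0.05 s, during which the arm holds its last target. There are 200 camera calls.

## Working session

There is one attempt and no reset: what is moved stays moved. The work goes in short steps, each a Python script; the robot and the scene stay as the last script left them, time stands still between calls to the robot, and variables do not carry over. Pictures are saved under pics/ and viewed, at most 10 in all, crops included, and the job is handed in when it is done.

```bash
ls; mkdir -p pics
python3 - <<'E'
from station import manip,jaws,telemetry,cams
import cv2
for n in("top","side"):
    im=cams.get_image(n); cv2.imwrite(f"pics/{n}0.png",im[:,:,::-1]); print(n,cams.camera_info(n))
print(telemetry.get_state())
E
```

```text
pics
top {'fx': 457.9830287789876, 'fy': 457.9830287789876, 'cx': 315.81315376652503, 'cy': 199.94369782232656, 'rvec': array([ 2.19339169, -2.19789646,  0.12643706]), 'tvec': array([-0.06659176,  0.54934187,  0.99792793])}
side {'fx': 381.78768043069783, 'fy': 381.78768043069783, 'cx': 315.76496188485044, 'cy': 199.57548542476994, 'rvec': array([ 0.64922759, -2.65091729,  1.10734078]), 'tvec': array([0.48658869, 0.26222279, 0.72612281])}
{'time': 0.1, 'joint_positions': array([-1.40561497e+00,  3.00420466e-01,  1.52155870e+00, -2.62547090e-05,
        1.32068261e+00, -6.66232952e-02]), 'dq': array([-0.00099659, -0.00011105, -0.00212492, -0.00113406, -0.00035517,
        0.00029232]), 'effort': array([ 1.05426116e-03, -5.32645476e+01, -3.53281689e+01,  7.09385052e-02,
        2.35204009e-02, -5.62017726e-05]), 'tcp_pos': array([ 0.12628523, -0.5350194 ,  0.17702358]), 'orientation': array([ 9.93290322e-01,  1.15646227e-01, -3.90336297e-05, -5.33284222e-04]), 'force': array([-0.26631792,  0.675518  ,  0.13333665]), 'moment': array([ 0.02796237, -0.05929266,  0.02615494]), 'grip_force': 0.0, 'gripper_width': 1.0003326833340225}
```

View pics/top0.png

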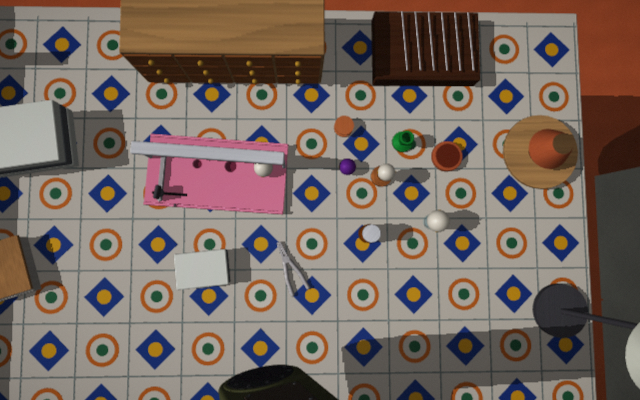

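View pics/side0.png

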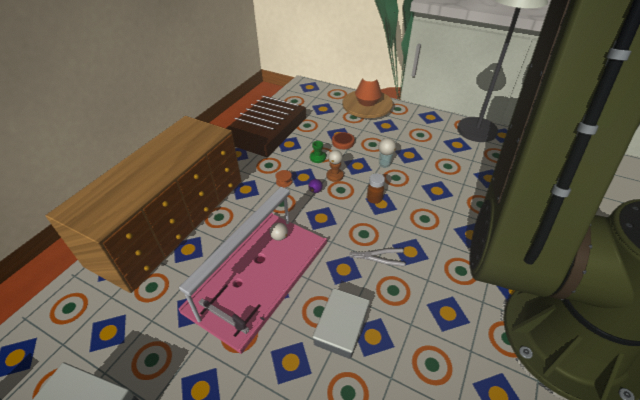

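The top view shows these candidates:
- **Baubles:** off-white balls at (436,221) on the clear cup, the large one, and at (386,172) on the brown spool, the small one. The set bauble is at (263,168) in the frame.
- **Look-alikes:** the purple ball at (347,166) and the green spool at (404,141), neither of them meant.
- **Jar:** the white lid at (371,233).

I'll confirm with enlarged crops.

```bash
cat > h.py <<'E'
import numpy as np,cv2
from station import manip,jaws,telemetry,cams
from scipy.spatial.transform import Rotation as R
def cam(n):
    c=cams.camera_info(n); M=R.from_rotvec(c['rvec']).as_matrix(); return c,M,np.array(c['tvec'])
def ray(n,u,v):
    c,M,t=cam(n); d=M.T@np.array([(u-c['cx'])/c['fx'],(v-c['cy'])/c['fy'],1]); return -M.T@t,d/np.linalg.norm(d)
def onz(n,u,v,z):
    o,d=ray(n,u,v); return o+d*(z-o[2])/d[2]
def tri(*obs):
    A=0;b=0;rs=[ray(*x) for x in obs]
    for o,d in rs:
        P=np.eye(3)-np.outer(d,d);A=A+P;b=b+P@o
    p=np.linalg.solve(A,b); return p,[np.linalg.norm(np.cross(p-o,d)) for o,d in rs]
def proj(n,p):
    c,M,t=cam(n); q=M@np.asarray(p)+t; return np.array([c['fx']*q[0]/q[2]+c['cx'],c['fy']*q[1]/q[2]+c['cy']])
def crop(im,x0,y0,x1,y1,k,name):
    cv2.imwrite("pics/"+name,cv2.resize(im[y0:y1,x0:x1,::-1],None,fx=k,fy=k,interpolation=cv2.INTER_CUBIC))
E
python3 - <<'E'
from h import *
t=cams.get_image("top");s=cams.get_image("side")
np.save("t.npy",t);np.save("s.npy",s)
a=cv2.resize(t[125:220,125:300],None,fx=4,fy=4,interpolation=2);b=cv2.resize(s[180:355,170:345],None,fx=4,fy=4,interpolation=2)
cv2.imwrite("pics/f1.png",a[:,:,::-1])
x=cv2.resize(t[120:250,325:465],None,fx=3,fy=3,interpolation=2);y=cv2.resize(s[125:212,270:405],None,fx=3,fy=3,interpolation=2)
x=cv2.copyMakeBorder(x,0,0,0,800-x.shape[1],0); x[:y.shape[0],425:425+375]=y[:,:375]
cv2.imwrite("pics/o1.png",x[:,:,::-1])
cv2.imwrite("pics/f2.png",cv2.resize(s[180:355,170:345],None,fx=3.4,fy=3.4,interpolation=2)[:,:,::-1])
E
```

```text
(no output)
```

View pics/f1.png

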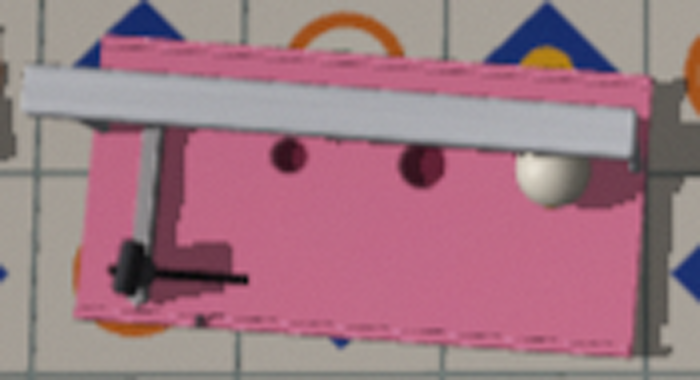

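View pics/o1.png

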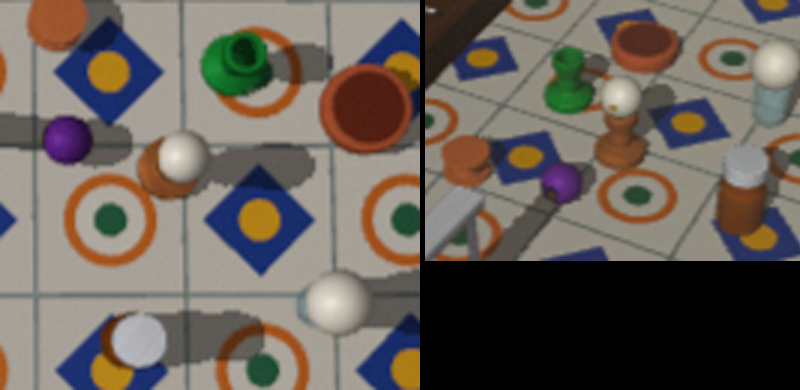

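View pics/f2.png

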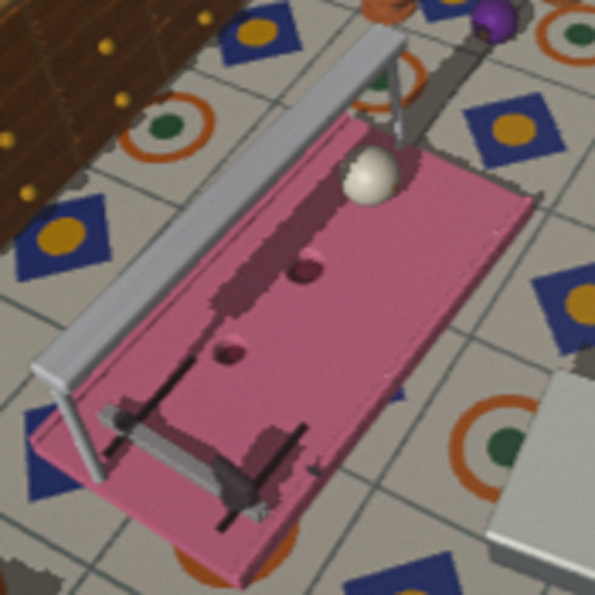

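The crops confirm the parts:
- The small bauble is on the wooden spool at top (386,172) and side (335,157). The large one is on the glass cup at top (437,221) and side (387,146).
- The purple ball and the green spool are decoys.
- In the frame, the mark is at top ≈(175,205), the wing at ≈(157,192), and the rail end at ≈(160,200).

Now I'll measure them.

```bash
cat > m.py <<'E'
from h import *
t=np.load("t.npy");s=np.load("s.npy")
print("cams",ray("top",0,0)[0],ray("side",0,0)[0])
def ball(im,u,v,r):
    g=im.astype(int); m=((g.min(2)>=0)).astype(np.uint8)
    k=8; c=cv2.resize(im[int(v-2*r):int(v+2*r)+1,int(u-2*r):int(u+2*r)+1],None,fx=k,fy=k,interpolation=2)
    h=cv2.HoughCircles(cv2.GaussianBlur(cv2.cvtColor(c,cv2.COLOR_RGB2GRAY),(0,0),4),cv2.HOUGH_GRADIENT_ALT,1.5,500,param1=120,param2=0.3,minRadius=int(.75*r*k),maxRadius=int(1.25*r*k))
    if h is None:return None
    h=h.reshape(-1,3); x=h[np.argmin(np.hypot(*(h[:,:2]-np.array(c.shape[1::-1])/2).T))]
    return (x[0]+.5)/k-.5+int(u-2*r),(x[1]+.5)/k-.5+int(v-2*r),x[2]/k
for nm,a,b,z in(("large",(437.3,220.7,11.5),(387.3,146,8.5),.064),("small",(386.3,172.3,9),(335.3,157,7),.0675),("set",(262.5,169,9.5),(278.5,231.5,9),.0315)):
    A=ball(t,*a);B=ball(s,*b);print(nm,A,B)
    A=A or a;B=B or b
    print(tri(("top",)+A[:2],("side",)+B[:2]),onz("top",*A[:2],z),onz("side",*B[:2],z))
# frame edges
hsv=cv2.cvtColor(t,cv2.COLOR_RGB2HSV)
m=cv2.inRange(hsv,(150,70,60),(179,255,255)); m[:120]=0;m[220:]=0;m[:,:120]=0;m[:,300:]=0
rg=(t[...,0].astype(float)-t[...,1])  # pinkness
def edge(pts,d,lo=-4,hi=4):
    # subpixel 50% crossing along inward direction d
    out=[]
    for p in pts:
        ss=np.arange(-4,4.01,.1); q=np.array(p)[None]+ss[:,None]*d
        v=cv2.remap(rg.astype(np.float32),q[:,0].astype(np.float32).reshape(1,-1),q[:,1].astype(np.float32).reshape(1,-1),1).ravel()
        a,b=v[:8].mean(),v[-8:].mean(); i=np.argmax(v>(a+b)/2)
        if b-a>40: out.append(q[i])
    return np.array(out)
P=lambda x,y:np.array([(x+.5)/4-.5+125,(y+.5)/4-.5+125])
TL,TR,BR,BL=P(103,37),P(651,77),P(632,356),P(76,318)
def seg(a,b,f0,f1,n):return [a+(b-a)*f for f in np.linspace(f0,f1,n)]
def fit(e,z,n):
    w=np.array([onz("top",*p,z)[:2] for p in e]); 
    l=cv2.fitLine(w.astype(np.float32),cv2.DIST_HUBER,0,.001,.001).ravel(); r=(w-l[2:])@np.array([-l[1],l[0]]); print(n,len(w),l,"ang",np.arctan2(l[1],l[0]),"rms",r.std()); return l
N=fit(edge(seg(BL,BR,.08,.95,60),np.array([.07,-1])),.018,"near")
F=fit(edge(seg(TL,TR,.1,.95,60),np.array([-.07,1])),.018,"far")
Rt=fit(edge(seg(BR,TR,.1,.6,30),np.array([-1,-.07])),.014,"right")
L=fit(edge(seg(BL,TL,.1,.65,30),np.array([1,.07])),.014,"left")
E
python3 m.py
```

```text
cams [ 0.46606587 -0.03339275  1.04102769] [0.26761418 0.51880488 0.7014327 ]
large None None
(array([ 0.49976313, -0.32805793,  0.06466684]), [np.float64(0.0011568395113281664), np.float64(0.0011568395113281304)]) [ 0.50088517 -0.327889    0.064     ] [ 0.49892851 -0.32938337  0.064     ]
small None None
(array([ 0.60560202, -0.21903278,  0.06475981]), [np.float64(9.549333796747452e-05), np.float64(9.549333796764568e-05)]) [ 0.60529945 -0.21847754  0.0675    ] [ 0.60405611 -0.21588561  0.0675    ]
set None None
(array([0.61863096, 0.05112099, 0.0314424 ]), [np.float64(0.0012853760965655465), np.float64(0.0012853760965658085)]) [0.61744828 0.05054856 0.0315    ] [0.61985624 0.05155951 0.0315    ]
near 59 [0.07198678 0.9974056  0.5292641  0.15717758] ang 1.4987472 rms 0.0018254879796795334
far 53 [0.07056525 0.99750715 0.6894457  0.15801011] ang 1.5001724 rms 0.0007078504488960026
right 30 [ 0.9975111  -0.07050996  0.5740249   0.00276322] ang -0.07056852 rms 0.00017458706550179081
left 30 [ 0.99547446 -0.09502956  0.6098871   0.31102985] ang -0.09517317 rms 0.0008138075513369541
```

```bash
cat > m2.py <<'E'
from h import *
from scipy.optimize import least_squares
t=np.load("t.npy");s=np.load("s.npy")
def circ(im,u,v,r):
    c=np.array([u,v]); g=im.astype(np.float32)
    pts=[]
    for a in np.linspace(0,2*np.pi,72,endpoint=False):
        ss=np.arange(.6*r,1.4*r,.1); q=c+ss[:,None]*[np.cos(a),np.sin(a)]
        V=cv2.remap(g,q[:,:1].astype(np.float32),q[:,1:].astype(np.float32),1)[:,0]
        w=5; D=np.linalg.norm(V[2*w:]-V[:-2*w],axis=1); i=D.argmax()
        if D[i]>30: pts.append(q[i+w])
    pts=np.array(pts)
    f=least_squares(lambda p:np.hypot(*(pts-p[:2]).T)-p[2],[u,v,r],loss="soft_l1",f_scale=.3)
    return f.x,len(pts),np.median(np.abs(f.fun))
for nm,a,b,z in(("large",(437,220.5,11.5),(387,145.7,9.5),.064),("small",(386,172,9),(335,156.7,7),.0675)):
    A,na,ra=circ(t,*a);B,nb,rb=circ(s,*b);print(nm,A,na,ra,B,nb,rb)
    print(tri(("top",)+tuple(A[:2]),("side",)+tuple(B[:2])),onz("top",*A[:2],z),onz("side",*B[:2],z))
psi=-.071;ex=np.array([np.cos(psi),np.sin(psi)]);ey=np.array([-ex[1],ex[0]]);O=ex*.59664+ey*.19849
def F(p):return ((np.array(p)[:2]-O)@ex*1e3).round(1),((np.array(p)[:2]-O)@ey*1e3).round(1)
print("O",O)
PT=lambda x,y:((x+.5)/4-.5+125,(y+.5)/4-.5+125)
PS=lambda x,y:((x+.5)/3.4-.5+170,(y+.5)/3.4-.5+180)
for n,a,b,z in(("ldimple",None,(304,270),.014),("sdimple",None,(229,351),.014),("mark",(201,320),(316,470),.022),("pointer",(139,302),(266,515),.021),("wing",(129,268),(236,480),.045)):
    for c,P,q in(("top",PT,a),("side",PS,b)):
        if q: print(n,c,F(onz(c,*P(*q),z)))
    if a: 
        p,e=tri(("top",)+PT(*a),("side",)+PS(*b)); print("  tri",F(p),p[2],e[0])
def W(x,y):return O+ex*x+ey*y
k=cv2.resize(t[165:215,140:200],None,fx=10,fy=10,interpolation=2)[:,:,::-1].copy()
k2=cv2.resize(s[285:345,215:275],None,fx=8,fy=8,interpolation=2)[:,:,::-1].copy()
x=np.zeros((500,800,3),np.uint8);k=cv2.resize(k,(400,333));x[:333,:400]=k;x[:400,400:]=cv2.resize(k2,(400,400));cv2.imwrite("pics/w1.png",x)
jaws.grip
q=None
for nm,p in(("pickL",[.5,-.328,.055]),("pickS",[.605,-.218,.058]),("placeL",[*W(.029,-.03),.025]),("placeS",[*W(.029,.045),.022])):
  for fl in(0,np.pi):
    o=(R.from_euler("z",psi)*R.from_euler("y",np.pi-np.radians(40))*R.from_euler("z",fl)).as_quat(); print(nm,fl,R.from_quat(o).as_matrix()[:,2].round(2),manip.ik(p,o))
E
python3 m2.py
```

```text
large [438.15080781 220.37727168  11.25853864] 51 0.40185126392163184 [386.69784626 145.96707075   7.68089154] 72 0.2244805540248751
(array([ 0.50126023, -0.33024697,  0.06278365]), [np.float64(0.0003791431544586898), np.float64(0.00037914315445868805)]) [ 0.50157567 -0.32975583  0.064     ] [ 0.50046348 -0.32877431  0.064     ]
small [385.99091096 171.52492656   8.56105617] 66 0.38083662297776666 [334.40403205 156.72263476   6.62576774] 72 0.4097521903937622
(array([ 0.60747374, -0.21810132,  0.0656406 ]), [np.float64(0.00023644016849113078), np.float64(0.00023644016849111348)]) [ 0.60698352 -0.2178343   0.0675    ] [ 0.60670607 -0.2158757   0.0675    ]
O [0.60921775 0.15566406]
ldimple side (np.float64(17.7), np.float64(-26.7))
sdimple side (np.float64(19.2), np.float64(46.7))
mark top (np.float64(-76.1), np.float64(82.9))
mark side (np.float64(-79.3), np.float64(85.3))
  tri (np.float64(-76.5), np.float64(83.8)) 0.01725649945922319 0.0007660266158991132
pointer top (np.float64(-68.5), np.float64(118.0))
pointer side (np.float64(-71.7), np.float64(121.0))
  tri (np.float64(-68.7), np.float64(119.4)) 0.015212200245785462 0.0005933419069556377
wing top (np.float64(-52.0), np.float64(117.6))
wing side (np.float64(-55.3), np.float64(121.4))
  tri (np.float64(-51.8), np.float64(119.5)) 0.03844517616034232 0.00039090100033150845
pickL 0 [ 0.64 -0.05 -0.77] None
pickL 3.141592653589793 [ 0.64 -0.05 -0.77] [-0.87788265  0.34137299  1.98703858  1.07516725  0.55586013 -0.10775189]
pickS 0 [ 0.64 -0.05 -0.77] None
pickS 3.141592653589793 [ 0.64 -0.05 -0.77] [-0.53839844  0.37263369  1.93043529  0.99984712  0.35140166  0.23106495]
placeL 0 [ 0.64 -0.05 -0.77] None
placeL 3.141592653589793 [ 0.64 -0.05 -0.77] None
placeS 0 [ 0.64 -0.05 -0.77] None
placeS 3.141592653589793 [ 0.64 -0.05 -0.77] None
```

View pics/w1.png

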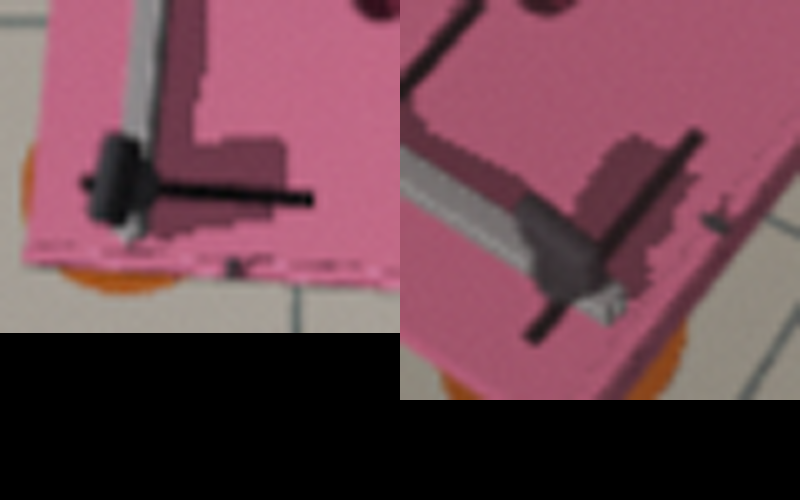

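```bash
cat >> h.py <<'E'
psi=-.071;ex=np.array([np.cos(psi),np.sin(psi)]);ey=np.array([-ex[1],ex[0]]);O=ex*.59664+ey*.19849
def W(x,y,z):return np.r_[O+ex*x+ey*y,z]
def ori(tilt,yaw,fl=np.pi): return (R.from_euler("z",yaw)*R.from_euler("y",np.pi-np.radians(tilt))*R.from_euler("z",fl)).as_quat()
def zt(q): return R.from_quat(q).as_matrix()[:,2]
def tcp(ball,q,d): return np.asarray(ball)+d*zt(q)
E
python3 - <<'E'
from h import *
P={"L":W(.02,-.03,.034),"S":W(.02,.045,.030)}
for T in(32,35,38,40,43,46):
  for dy in(-.1,0,.1,.2,.3):
    r=[]
    for n in"LS":
      q=ori(T,psi+dy)
      for h in (0,.02):
        a=manip.ik(tcp(P[n]+[0,0,h],q,.012),q); r.append(None if a is None else a.round(2).tolist())
    print(T,dy,*r)
E
```

```text
32 -0.1 [0.23, 0.46, 1.83, -0.57, 0.39, 2.46] [0.23, 0.42, 1.82, -0.52, 0.43, 2.4] None None
32 0 [0.2, 0.45, 1.84, -0.45, 0.34, 2.23] [0.2, 0.41, 1.84, -0.4, 0.38, 2.18] [0.34, 0.51, 1.76, -0.56, 0.41, 2.45] [0.34, 0.47, 1.75, -0.52, 0.45, 2.4]
32 0.1 [0.17, 0.44, 1.86, -0.26, 0.3, 1.94] [0.17, 0.41, 1.85, -0.23, 0.34, 1.91] [0.31, 0.5, 1.78, -0.44, 0.36, 2.23] [0.31, 0.46, 1.77, -0.4, 0.4, 2.18]
32 0.2 [0.14, 0.44, 1.86, -0.02, 0.28, 1.6] [0.14, 0.4, 1.85, -0.02, 0.33, 1.6] [0.29, 0.49, 1.79, -0.27, 0.32, 1.96] [0.29, 0.46, 1.78, -0.24, 0.36, 1.93]
32 0.3 [0.11, 0.44, 1.86, 0.22, 0.29, 1.26] [0.11, 0.4, 1.86, 0.19, 0.34, 1.29] [0.26, 0.49, 1.8, -0.05, 0.3, 1.64] [0.26, 0.45, 1.79, -0.04, 0.34, 1.63]
35 -0.1 None None None None
35 0 [0.21, 0.44, 1.88, -0.62, 0.28, 2.41] [0.21, 0.41, 1.87, -0.54, 0.31, 2.32] None [0.35, 0.47, 1.79, -0.66, 0.39, 2.55]
35 0.1 [0.18, 0.44, 1.89, -0.39, 0.22, 2.07] [0.18, 0.4, 1.88, -0.33, 0.27, 2.01] [0.32, 0.49, 1.81, -0.6, 0.3, 2.39] [0.32, 0.46, 1.81, -0.53, 0.33, 2.32]
35 0.2 [0.14, 0.43, 1.9, -0.04, 0.2, 1.62] [0.14, 0.39, 1.89, -0.03, 0.25, 1.61] 
[... 1131 characters left out ...]
0.12, 1.75]
43 -0.1 None None None None
43 0 None None None None
43 0.1 None None None None
43 0.2 [0.14, 0.43, 1.99, 3.46, 0.03, -1.88] [0.14, 0.39, 1.98, -0.47, 0.02, 2.05] None None
43 0.3 [0.1, 0.43, 1.99, 1.84, 0.09, -0.36] [0.1, 0.39, 1.98, 1.33, 0.09, 0.15] None [0.26, 0.44, 1.92, -0.54, 0.04, 2.13]
46 -0.1 None None None None
46 0 None None None None
46 0.1 [0.19, 0.44, 2.01, 3.97, 0.16, -2.28] None None None
46 0.2 [0.14, 0.44, 2.02, 3.23, 0.12, -1.65] [0.14, 0.39, 2.01, 3.29, 0.07, -1.7] [0.3, 0.49, 1.94, 4.11, 0.15, -2.41] None
46 0.3 [0.1, 0.44, 2.02, 2.43, 0.15, -0.96] [0.1, 0.39, 2.01, 2.17, 0.12, -0.69] [0.26, 0.48, 1.95, 3.36, 0.1, -1.77] [0.26, 0.44, 1.95, 3.53, 0.06, -1.94]
```

Run:
```python
from h import *
P={"L":(W(.02,-.03,.034),.014),"S":(W(.02,.045,.030),.0115)}
for T,dy in((36,0),(36,.05),(38,.05),(36,.1)):
    print(T,dy,[(lambda a:None if a is None else a.round(2).tolist())(manip.ik(tcp(b+[0,0,h],ori(T,psi+dy,0),d-s),ori(T,psi+dy,0))) for b,d in P.values() for h,s in((0,0),(.015,0),(.015,.12))])
S=lambda:telemetry.get_state()
q=ori(0,psi,np.pi); b=np.array([.5010,-.3293,.064])
jaws.grip(.68,25)
manip.move_pose(b+[0,0,.10],q); print(S()['time'])
manip.servo_line(tcp(b,q,.014),.12)
im=cams.get_image("top");im2=cams.get_image("side")
x=np.zeros((500,800,3),np.uint8);x[:400,:400]=cv2.resize(im[170:270,390:490],(400,400),interpolation=2);x[:400,400:]=cv2.resize(im2[100:180,350:430],(400,400),interpolation=2)
cv2.imwrite("pics/p1.png",x[:,:,::-1]);print(S()['time'],S()['tcp_pos'],S()['force'])
```

```text
36 0 [[0.21, 0.45, 1.89, -0.7, 0.26, -0.65], [0.21, 0.42, 1.88, -0.63, 0.28, -0.73], [0.26, 0.12, 1.99, -0.44, 0.46, -0.9], [0.36, 0.5, 1.8, -0.79, 0.35, -0.46], [0.36, 0.48, 1.8, -0.73, 0.37, -0.52], [0.42, 0.2, 1.91, -0.57, 0.54, -0.66]]
36 0.05 [[0.19, 0.44, 1.89, -0.6, 0.22, -0.81], [0.19, 0.42, 1.89, -0.53, 0.25, -0.88], [0.23, 0.11, 2.0, -0.35, 0.44, -1.04], [0.34, 0.5, 1.81, -0.74, 0.31, -0.56], [0.34, 0.47, 1.81, -0.68, 0.34, -0.62], [0.4, 0.18, 1.92, -0.52, 0.5, -0.77]]
38 0.05 [[0.2, 0.44, 1.92, -0.8, 0.19, -0.6], [0.2, 0.41, 1.91, -0.69, 0.21, -0.72], [0.24, 0.1, 2.04, -0.43, 0.39, -0.96], [0.35, 0.5, 1.84, -0.9, 0.28, -0.4], [0.35, 0.47, 1.83, -0.82, 0.31, -0.48], [0.41, 0.18, 1.96, -0.61, 0.46, -0.67]]
36 0.1 [[0.18, 0.44, 1.9, -0.46, 0.2, -1.0], [0.18, 0.41, 1.9, -0.39, 0.23, -1.07], [0.2, 0.1, 2.01, -0.25, 0.42, -1.2], [0.32, 0.49, 1.82, -0.67, 0.28, -0.68], [0.32, 0.46, 1.82, -0.61, 0.3, -0.74], [0.37, 0.17, 1.94, -0.45, 0.47, -0.89]]
2.425
3.625 [ 0.5013417  -0.32957095  0.05082239] [ 0.06193188  0.61465493 -0.14475508]
```

View pics/p1.png

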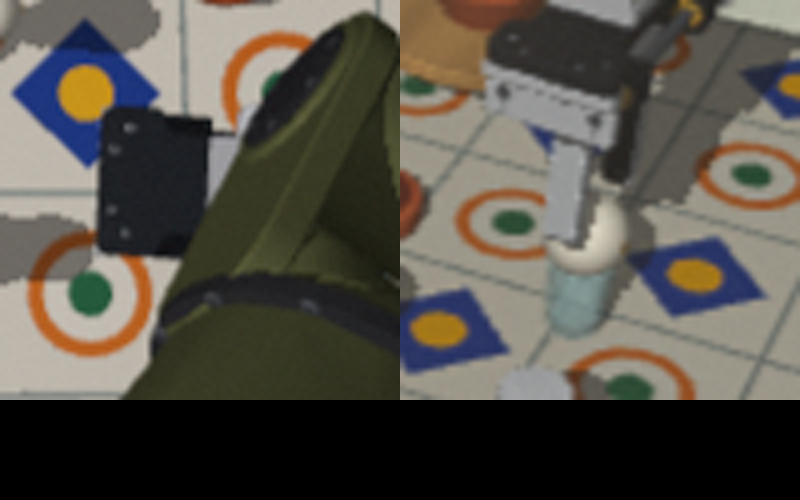

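The side crop shows the fingers straddling the large ball (centre ≈ (585,232) in the crop) on the standing cup. I'll grip, lift and carry.

```bash
cat > place.py <<'E'
from h import *
S=telemetry.get_state
def carry(b,d,T=36,dy=0.):
    q=ori(T,psi+dy,0)
    manip.move_pose(tcp(b+[0,0,.015],q,d-.13),q); print("pre",S()['time'],S()['gripper_width'],S()['grip_force'])
    manip.servo_line(tcp(b+[0,0,.012],q,d),.12)
    manip.dwell(.15);return q
def lower(b,d,q,lo=-.001,thr=1.5):
    f0=S()['force'][2]; h=.012
    for h in [.006,.004,.003,.002,.001,0,-.001]:
        if h<lo: break
        manip.servo_line(tcp(b+[0,0,h],q,d),.03); s=S(); print(h,(s['force']).round(1),s['time'])
        if s['force'][2]-f0>thr: break
    return h
E
python3 - <<'E'
from place import *
jaws.grip(0.3,25); s=S(); print(s['time'],s['gripper_width'],s['grip_force'],s['force'])
p=s['tcp_pos']; manip.servo_line(p+[0,0,.02],.08); s=S(); print(s['force'],s['gripper_width'])
manip.servo_line(p+[0,0,.16],.2)
q=carry(W(.02,-.03,.034),.014); s=S();print(s['time'],s['tcp_pos']-tcp(W(.02,-.03,.046),q,.014),s['force'],s['gripper_width'])
a=cams.get_image("top");b=cams.get_image("side")
x=np.zeros((500,800,3),np.uint8);x[:400,:400]=cv2.resize(a[120:220,160:260],(400,400),interpolation=2);x[:400,400:]=cv2.resize(b[200:300,200:300],(400,400),interpolation=2)
cv2.imwrite("pics/p2.png",x[:,:,::-1])
E
```

```text
4.4 0.34239464345498416 20.919409431517124 [-2.05463969  1.47425141  8.76032446]
[-0.03060427  0.22984366 -0.02890313] 0.2982729851521107
pre 7.3667 0.2990432555048475 0.0
8.7667 [5.33025288e-05 1.40438213e-04 6.47919461e-04] [-0.01729581  0.31390824  1.25948003] 0.30323087344461874
```

View pics/p2.png

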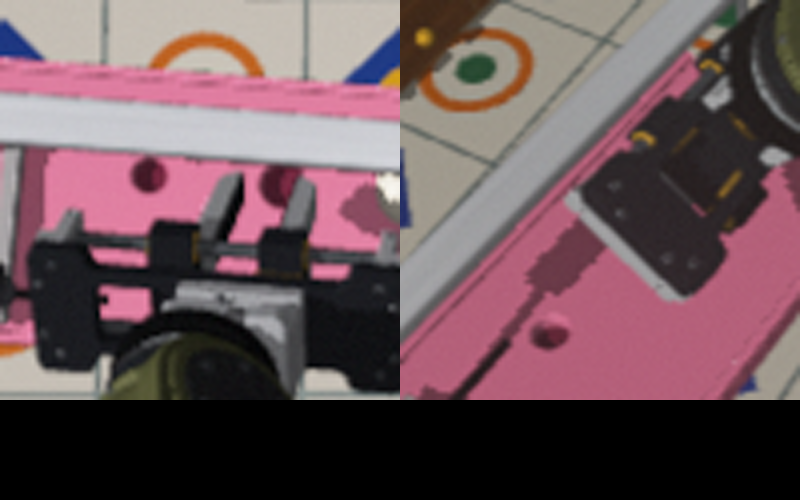

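The jaws closed too far, so the ball slipped out of the grip. Top crop: the fingers are empty over the large dimple, (222,205) and (298,205). I need to see where the ball is now.

Run:
```python
from place import *
q=ori(36,psi,0)
manip.servo_line(tcp(W(.02,-.03,.05),q,-.14),.2)
a=cams.get_image("top");b=cams.get_image("side");np.save("t2.npy",a);np.save("s2.npy",b)
x=np.zeros((560,800,3),np.uint8);x[:560,:400]=cv2.resize(a[120:260,370:470],(400,560),interpolation=2);x[:560,400:]=cv2.resize(b[90:230,320:420],(400,560),interpolation=2)
cv2.imwrite("pics/p3.png",x[:,:,::-1]);print(S()['time'])
```

```text
9.9
```

View pics/p3.png

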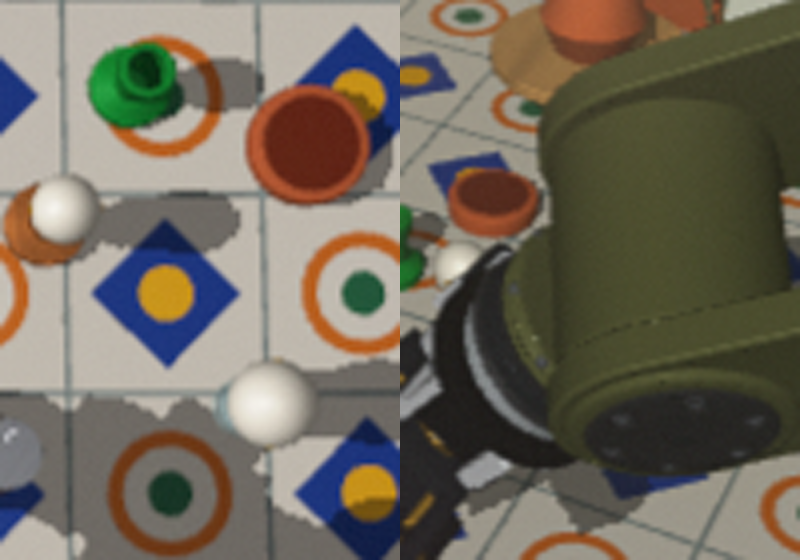

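Run:
```python
from h import *
tc=np.array([.50134,-.32957,.05082])
for y in(.032,.038):
  for x in(-.008,.008): print("tip",y,x,proj("side",tc+np.r_[ex*x+ey*y,0]))
print("ball",proj("side",[.501,-.3293,.064]),proj("top",[.501,-.3293,.064]))
a=np.load("t2.npy")
for nm,(u,v) in(("L",(436.6,220.6)),("S",(386,172))):
  for im,w in((np.load("t.npy"),"t"),(a,"t2")):
    c=im[int(v)-16:int(v)+17,int(u)-16:int(u)+17]; h=cv2.cvtColor(c,cv2.COLOR_RGB2HSV)
    for th in(195,205,215):
        m=cv2.inRange(c,(th,th-8,th-25),(255,255,255)); n,l,st,ce=cv2.connectedComponentsWithStats(m)
        i=l[16,16]; print(nm,w,th,st[i],(ce[i]+[int(u)-16,int(v)-16]).round(2),onz("top",*(ce[i]+[int(u)-16,int(v)-16]),.065)[:2].round(4))
s=np.load("s.npy");c=s[125:170,365:410];print(c[21,::2].tolist())
```

```text
tip 0.032 -0.008 [383.75010514 156.55602114]
tip 0.032 0.008 [378.41907421 154.69718208]
tip 0.038 -0.008 [382.82481644 157.72544607]
tip 0.038 0.008 [377.48083494 155.85335784]
ball [386.5807141  145.81279386] [437.94783172 220.64520294]
L t 195 [  9  11  12  12 113] [434.11 220.71] [ 0.5008 -0.3207]
L t 205 [10 12 10 10 70] [433.93 220.54] [ 0.5012 -0.3203]
L t 215 [11 14  7  6 34] [434.03 220.62] [ 0.501  -0.3205]
L t2 195 [  8   9  15  16 200] [434.9 220.5] [ 0.5013 -0.3224]
L t2 205 [  8  10  14  15 173] [434.54 220.69] [ 0.5009 -0.3216]
L t2 215 [  8  10  13  14 139] [434.17 220.54] [ 0.5012 -0.3208]
S t 195 [ 9 11  9 10 67] [382.49 171.4 ] [ 0.6076 -0.2107]
S t 205 [ 9 12  8  8 43] [382.19 171.47] [ 0.6075 -0.21  ]
S t 215 [   0    0   33   33 1071] [386.06 172.01] [ 0.6063 -0.2184]
S t2 195 [  8   9  11  14 116] [383.18 171.61] [ 0.6071 -0.2122]
S t2 205 [ 9 10 10 12 96] [383.17 171.5 ] [ 0.6074 -0.2122]
S t2 215 [ 9 11  9 10 76] [382.74 171.5 ] [ 0.6074 -0.2112]
[[145, 132, 116], [148, 143, 131], [120, 124, 109], [61, 82, 62], [56, 77, 58], [83, 98, 80], [143, 139, 127], [149, 144, 129], [184, 177, 160], [202, 197, 179], [218, 213, 195], [220, 215, 199], [205, 199, 182], [185, 181, 163], [162, 157, 142], [107, 104, 94], [86, 82, 75], [84, 82, 74], [132, 127, 116], [146, 141, 128], [147, 142, 130], [147, 143, 129], [147, 142, 128]]
```

The fingertips show higher in both views than the reported TCP predicts (about 15 mm), which fits the ball wedging out downward. I'll probe the empty table gently to get the true tip length.

Run:
```python
from place import *
q=ori(0,psi,np.pi)
jaws.grip(.51,25)
print(manip.ik([.46,-.06,.15],q))
manip.move_pose([.46,-.06,.12],q); manip.servo_line([.46,-.06,.012],.15); manip.dwell(.2)
f0=S()['force']; z=.010
while z>-.025:
    manip.servo_line([.46,-.06,z],.03); s=S(); 
    if (s['force']-f0)[2]>3: break
    z-=.002
s=S();print(z,s['tcp_pos'],s['force']-f0,s['time'],s['gripper_width'])
manip.servo_line([.46,-.06,.03],.15)
```

```text
[-0.20868152  0.13399849  1.78974124  0.          1.21785293  1.43311481]
-0.02600000000000001 [ 0.45990412 -0.05997235 -0.0241133 ] [ 1.73630956 -1.18434789 -0.27946324] 18.025 0.5145493624090479
```

Run:
```python
from place import *
manip.servo_line([.46,-.06,-.024],.2); f0=S()['force']; z=-.026
while z>-.06:
    manip.servo_line([.46,-.06,z],.04); s=S(); 
    if (s['force']-f0)[2]>3: break
    z-=.002
s=S();print(z,s['tcp_pos'],s['force']-f0,s['time'])
manip.servo_line([.46,-.06,.06],.2)
a=cams.get_image("top");b=cams.get_image("side");np.save("t3.npy",a);np.save("s3.npy",b);s=S();print(s['time'],s['tcp_pos'])
u=proj("top",s['tcp_pos']).astype(int);v=proj("side",s['tcp_pos']).astype(int);print(u,v)
def C(im,u):
    im=im.copy(); c=cv2.resize(im[u[1]-50:u[1]+50,u[0]-50:u[0]+50],(400,400),interpolation=2); cv2.drawMarker(c,(202,202),(255,0,0),0,12);return c
cv2.imwrite("pics/p4.png",np.hstack([C(a,u),C(b,v)])[:,:,::-1])
```

```text
-0.027999999999999997 [ 0.46022975 -0.06003971 -0.02762744] [-2.27318704  0.67170164  4.76000973] 19.45
20.1417 [ 0.45920384 -0.05985512  0.05857021]
[312 240] [362 215]
```

View pics/p4.png

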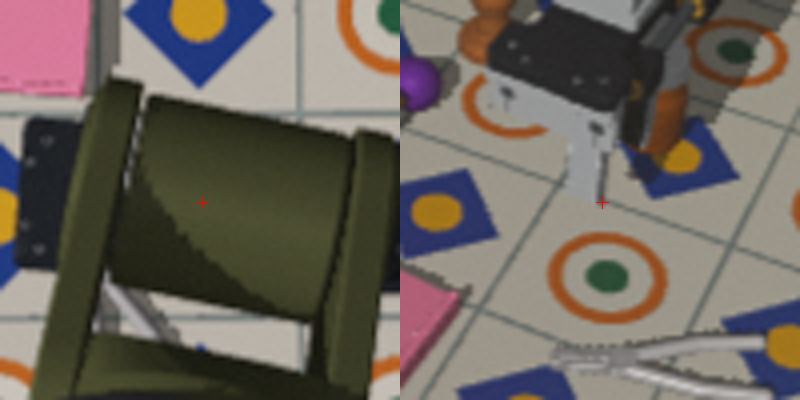

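Contact came at a reported TCP z of −0.027, so the true fingertips sit about 26.5 mm behind the reported TCP. The last side crop agrees: the finger ends well short of its expected spot. I'll correct for that and pick again.

```bash
cat >> h.py <<'E'
def tcp(ball,q,d): return np.asarray(ball)+(d+.0265)*zt(q)
E
python3 - <<'E'
from place import *
for b,d in((W(.02,-.03,.034),.015),(W(.02,.045,.030),.012)):
  q=ori(36,psi,0)
  print([(lambda a:None if a is None else a.round(2).tolist())(manip.ik(tcp(b+[0,0,h],q,d-s),q)) for h,s in((-.002,0),(.012,0),(.015,.13))])
q=ori(0,psi,np.pi); b=np.array([.5010,-.3293,.064])
jaws.grip(.68,25)
manip.move_pose(tcp(b+[0,0,.06],q,.015),q)
manip.servo_line(tcp(b,q,.015),.12); print(S()['time'],S()['force'])
jaws.grip(0.3,25); s=S(); print(s['time'],s['gripper_width'],s['grip_force'],s['force'])
E
```

```text
[[0.2, 0.52, 1.85, -0.79, 0.23, -0.58], [0.2, 0.49, 1.85, -0.7, 0.25, -0.66], [0.25, 0.16, 1.98, -0.46, 0.43, -0.88]]
[[0.34, 0.57, 1.77, -0.85, 0.32, -0.41], [0.34, 0.54, 1.77, -0.79, 0.34, -0.47], [0.41, 0.24, 1.9, -0.59, 0.51, -0.64]]
22.325 [ 0.96200708 -0.34158769  1.02155128]
22.7417 0.49941680781465775 25.00040352344513 [-0.71693583  1.26587429  2.87071943]
```

Run:
```python
from place import *
p=S()['tcp_pos']; manip.servo_line(p+[0,0,.01],.04); s=S(); print(s['force'],s['gripper_width'],s['grip_force'])
if s['grip_force']<15: raise SystemExit
manip.servo_line(p+[0,0,.15],.2)
b=W(.02,-.03,.034)
q=carry(b,.015); s=S();print(s['time'],s['tcp_pos']-tcp(b+[0,0,.012],q,.015),s['force'],s['gripper_width'],s['grip_force'])
a=cams.get_image("top");c=cams.get_image("side");np.save("t4.npy",a);np.save("s4.npy",c)
h=lower(b,.015,q); print(h)
```

```text
[ 0.20433735 -0.23505282 -0.62629573] 0.4952455336900557 24.99986082315445
pre 25.7 0.5005538590910042 24.999946653842926
27.1 [7.22655168e-05 1.19097835e-04 6.44599518e-04] [ 0.38337866 -0.29776188 -1.05269584] 0.5004143256731296 24.999892115592957
0.006 [-0.2 -0.8 -0.6] 27.55
0.004 [ 1.1 -0.6 -0.1] 27.8
0.003 [ 0.4 -0.4 -0.7] 28.05
0.002 [ 0.9  0.  -0.2] 28.3
0.001 [0.5 1.1 1.2] 28.55
0 [-1.2  2.2  3.8] 28.8
0
```

Contact came at seat height. I'll release, retreat, and check with the side camera numerically.

Run:
```python
from place import *
q=ori(36,psi,0);b=W(.02,-.03,.034)
jaws.grip(.62); s=S(); print(s['time'],s['force'],s['gripper_width'])
manip.servo_line(tcp(b,q,.015-.13),.25); print(S()['time'])
# next pick
q=ori(0,psi,np.pi); b=np.array([.6068,-.2170,.0675])
print(manip.ik(tcp(b,q,.012),q))
manip.move_pose(tcp(b+[0,0,.05],q,.012),q)
a=cams.get_image("top");c=cams.get_image("side");np.save("t5.npy",a);np.save("s5.npy",c);print(S()['time'])
import re
# seated ball check: bright blob near expected projection
e=W(.02,-.03,.034)
for n,im in(("side",c),("top",a)):
    u=proj(n,e); k=im[int(u[1])-14:int(u[1])+15,int(u[0])-14:int(u[0])+15].astype(int)
    m=(k[...,0]-k[...,1]<25)&(k[...,0]>90); ys,xs=np.nonzero(m); print(n,u,m.sum(),xs.mean()+int(u[0])-14,ys.mean()+int(u[1])-14)
```

```text
29.2167 [ 0.87345488  0.4920284  -0.1335876 ] 0.620692082990233
29.8833
[-0.40026606  0.6529438   1.36559833  0.          1.12305052  1.24153026]
31.7917
side [258.11881412 252.04957689] 358 258.00558659217876 252.60055865921788
top [228.89945309 164.47168002] 572 228.58216783216784 160.23426573426573
```

The large bauble is seated: its side blob is at (258.0,252.6), against (258.1,252.0) expected. Now the small one.

Run:
```python
from place import *
q=ori(0,psi,np.pi); b=np.array([.6068,-.2170,.0675])
manip.servo_line(tcp(b,q,.012),.12)
jaws.grip(0.2,25); s=S(); print(s['time'],s['gripper_width'],s['grip_force'],s['force'])
p=s['tcp_pos']; manip.servo_line(p+[0,0,.01],.04); s=S(); print(s['force'],s['gripper_width'],s['grip_force'])
if s['grip_force']<15 or s['gripper_width']<.33: raise SystemExit
manip.servo_line(p+[0,0,.13],.2)
b=W(.02,.045,.030)
q=carry(b,.012); s=S();print(s['time'],s['tcp_pos']-tcp(b+[0,0,.012],q,.012),s['force'],s['gripper_width'],s['grip_force'])
print(lower(b,.012,q))
```

```text
32.8333 0.3882046726341064 25.000400841236115 [-0.20434224 -0.79765591  2.68732454]
[ 0.84859512  0.3235192  -0.35216127] 0.3893907256983209 24.999960958957672
pre 35.6417 0.3936221743198742 24.999875128269196
37.0417 [5.24362164e-05 1.60103651e-04 6.54261903e-04] [-0.23682818  0.7008976  -0.82545124] 0.3931919445867069 25.00012993812561
0.006 [0.1 0.1 0.4] 37.3917
0.004 [ 0.  -0.2  0.4] 37.6417
0.003 [-0.5 -0.7 -0.1] 37.8917
0.002 [-0.5 -0.1  0.5] 38.1417
0.001 [ 1.2 -0.3  1. ] 38.3917
0.001
```

Run:
```python
from place import *
q=ori(36,psi,0);b=W(.02,.045,.030)
manip.servo_line(tcp(b,q,.012),.03); print(S()['force'])
jaws.grip(.52); s=S(); print(s['time'],s['force'],s['gripper_width'])
manip.servo_line(tcp(b,q,.012-.14),.25)
a=cams.get_image("side");np.save("s6.npy",a);np.save("t6.npy",cams.get_image("top"));print(S()['time'])
for e in (W(.02,.045,.030),W(.02,-.03,.034)):
    u=proj("side",e); k=a[int(u[1])-14:int(u[1])+15,int(u[0])-14:int(u[0])+15].astype(int)
    m=(k[...,0]-k[...,1]<25)&(k[...,0]>110); ys,xs=np.nonzero(m); print(u,m.sum(),xs.mean()+int(u[0])-14,ys.mean()+int(u[1])-14)
# wing grip ik, vertical
for fl in(0,np.pi):
  for th in(0,-1.4):
    for y in(.118,.083): 
        q=ori(0,psi+th,fl); r=manip.ik(tcp(W(-.052,y,.045),q,.009),q); print(fl,th,y,None if r is None else r.round(2))
```

```text
[-0.16170388  0.09268359  1.8451468 ]
39.0667 [-0.52504103 -0.15965464  0.60122728] 0.5214107735507895
39.875
[236.05897989 277.80749956] 253 237.10671936758894 278.8498023715415
[258.11881412 252.04957689] 52 253.73076923076923 249.59615384615387
0 0 0.118 [ 0.4   0.65  1.42 -0.    1.07 -1.1 ]
0 0 0.083 [ 0.35  0.62  1.48 -0.    1.05 -1.15]
0 -1.4 0.118 [ 0.4   0.65  1.42 -0.    1.07  0.3 ]
0 -1.4 0.083 [ 0.35  0.62  1.48 -0.    1.05  0.25]
3.141592653589793 0 0.118 [ 0.4   0.65  1.42 -0.    1.07  2.04]
3.141592653589793 0 0.083 [ 0.35  0.62  1.48 -0.    1.05  1.99]
3.141592653589793 -1.4 0.118 None
3.141592653589793 -1.4 0.083 None
```

Both baubles are in place: the small one's side blob is at (237.1,278.8), with (236.1,277.8) expected. The large one is partly hidden by the gripper. Next is a measurement of rail and mark from saved top images, then I grip the wing and slide.

```bash
cat > rail.py <<'E'
from h import *
def samp(n,im,x,ys,z):
    p=np.array([proj(n,W(x,y,z)) for y in ys]).astype(np.float32)
    return cv2.remap(im.astype(np.float32),p[:,:1],p[:,1:],1)[:,0]
ys=np.arange(.05,.15,.00025)
def rail(n,im,z=.024):
    out=[]
    for x in np.arange(-.034,-.012,.002):
        V=samp(n,im,x,ys,z); g=V[:,0]-V[:,1]   # pinkness
        w=(g<.5*np.median(g))&(V[:,0]>70)
        i=np.nonzero(w)[0]
        if len(i)>8: out.append((ys[i[0]],ys[i[-1]]))
    return np.median(out,axis=0)*1e3 if out else None
def mark(n,im,lo=.07,hi=.10,z=.020):
    yy=np.arange(lo,hi,.00025); D=0
    for x in np.arange(-.081,-.071,.001):
        V=samp(n,im,x,yy,z).sum(1); D=D+np.clip(np.median(V)*.75-V,0,None)
    c=(D*yy).sum()/D.sum(); return c*1e3,np.sqrt((D*(yy-c)**2).sum()/D.sum())*1e3
if __name__=="__main__":
    for f,n in(("t","top"),("t2","top"),("t5","top"),("s","side")): im=np.load(f+".npy"); print(f,rail(n,im),mark(n,im))
    hsv=cv2.cvtColor(np.load("t5.npy"),cv2.COLOR_RGB2GRAY); 
    u=proj("top",W(-.052,.119,.05)); print(u); c=hsv[int(u[1])-8:int(u[1])+9,int(u[0])-7:int(u[0])+7]; print(c)
E
python3 rail.py
```

```text
Traceback (most recent call last):
  File "rail.py", line 20, in <module>
    for f,n in(("t","top"),("t2","top"),("t5","top"),("s","side")): im=np.load(f+".npy"); print(f,rail(n,im),mark(n,im))
                                                                                                  ~~~~^^^^^^
  File "rail.py", line 9, in rail
    V=samp(n,im,x,ys,z); g=V[:,0]-V[:,1]   # pinkness
  File "rail.py", line 3, in samp
    p=np.array([proj(n,W(x,y,z)) for y in ys]).astype(np.float32)
                ~~~~^^^^^^^^^^^^
  File "h.py", line 16, in proj
    c,M,t=cam(n); q=M@np.asarray(p)+t; return np.array([c['fx']*q[0]/q[2]+c['cx'],c['fy']*q[1]/q[2]+c['cy']])
          ~~~^^^
  File "h.py", line 5, in cam
    c=cams.camera_info(n); M=R.from_rotvec(c['rvec']).as_matrix(); return c,M,np.array(c['tvec'])
ValueError: time passes only in moves, steps and waits
```

```bash
sed -i 's/^def cam(n):/import functools\n@functools.cache\ndef cam(n):/' h.py; python3 rail.py
```

```text
t [110.25 124.  ] (np.float64(83.23693361528774), np.float64(1.6365246143494443))
t2 [110.75 124.  ] (np.float64(83.21863026591252), np.float64(1.6012311255063303))
t5 [111. 124.] (np.float64(83.21329814850313), np.float64(1.5942890761833552))
s [114. 128.] (np.float64(84.90825014523207), np.float64(1.4825048102056932))
[155.49208536 191.36273391]
[[161 158 159 159 161 159 160 160 161 160 167 168 166 164]
 [160 161 159 159 159 160 159 147 134 130 140 163 167 171]
 [160 162 160 159 160 160 159 128  91  77  80 111 127 165]
 [160 160 161 161 161 161 145 107  71  58  39  38  55 118]
 [162 161 161 159 160 161 141  96  66  55  37  26  24  94]
 [160 158 162 159 161 161 133  90  68  51  34  25  22  73]
 [159 160 162 159 160 160 122  80  66  47  30  26  23  35]
 [160 162 158 158 148 143 109  78  62  41  29  27  25  34]
 [161 161 160 149 106  86  82  71  58  38  26  25  27  36]
 [160 159 160 138  71  36  68  71  54  36  26  25  30  35]
 [161 160 162 152 100  60  72  67  49  32  24  25  34  35]
 [161 160 161 161 146 103  79  66  42  28  26  26  35  38]
 [160 161 162 161 147 110  76  61  41  26  25  25  33  34]
 [161 160 161 162 143  99  71  57  37  25  24  41  51  47]
 [160 162 162 161 157 108  70  50  30  25  25  83  90  61]
 [161 161 160 162 162 144 114 100  69  44  62 127 117  68]
 [162 162 161 162 160 161 149 148 138 139 151 160 133  80]]
```

```bash
cat > wing.py <<'E'
from place import *
def wq(th): return ori(0,psi-th,0)
def wt(x,y,th,z=.036): return W(x,y,z+.0)+np.array([0,0,-.0265])
def fr(p): d=np.asarray(p)[:2]-O; return d@ex*1e3,d@ey*1e3
def ff(): f=S()['force'][:2]; return f@ex,f@ey
E
python3 - <<'E'
from wing import *
q=wq(.12); jaws.grip(.35,20)
manip.move_pose(wt(-.052,.119,0,.09),q); manip.servo_line(wt(-.052,.119,0),.12); print(S()['time'],fr(S()['tcp_pos']))
jaws.grip(0,20); s=S(); print(s['time'],s['gripper_width']*94,s['grip_force'],s['force'],s['moment'],fr(s['tcp_pos']))
x,y=np.array(fr(s['tcp_pos']))/1e3
manip.servo_line(wt(-.052,.119-.0358,0),.06); manip.dwell(.1)
s=S(); print(s['time'],s['gripper_width']*94,s['grip_force'],fr(s['tcp_pos']),ff(),s['moment'])
import rail
a=cams.get_image("top");b=cams.get_image("side");np.save("t7.npy",a);np.save("s7.npy",b)
print(rail.rail("side",b),rail.rail("top",a),rail.mark("side",b))
E
```

```text
41.6333 (np.float64(-51.77606493583169), np.float64(119.05008078713655))
42.1333 8.482806472382194 19.999352395534515 [-0.24988956  0.76345091  3.22102193] [ 0.16376893 -0.26420103 -0.07852059] (np.float64(-51.70757807373205), np.float64(119.16172484747808))
42.9833 8.549492568504261 19.999934434890747 (np.float64(-51.819185239798074), np.float64(82.13016408624998)) (np.float64(0.3229660421117623), np.float64(-0.9401165717545318)) [-0.24095938 -0.12759992 -0.05934948]
[62.5  89.75] [130.25 149.75] (np.float64(83.93978218457718), np.float64(3.0575472438443905))
```

Run:
```python
from wing import *
import rail
print(fr(S()['tcp_pos'])); manip.dwell(.1); print(fr(S()['tcp_pos']))
jaws.grip(.35); p=S()['tcp_pos']
manip.servo_line(wt(-.052,.083,0,.07),.2)
manip.move_pose(wt(-.20,.06,0,.12),wq(.12)); print(S()['time'])
a=cams.get_image("top");b=cams.get_image("side");np.save("t8.npy",a);np.save("s8.npy",b)
for n,im in(("top",a),("side",b)): print(n,rail.rail(n,im),rail.mark(n,im,.07,.10),fr(O))
for n,im,x0,z in(("top",a,-.066,.024),("side",b,-.066,.024)):
    for x in(-.030,-.068): 
        V=rail.samp(n,im,x,np.arange(.066,.1,.001),z); print(n,x,(V[:,0]-V[:,1]).astype(int),V.sum(1).astype(int)//3)
```

```text
(np.float64(-51.797771357211076), np.float64(82.17451910868724))
(np.float64(-51.810820967412795), np.float64(82.16485592887663))
44.7583
top [72.5 85.5] (np.float64(83.22973806825796), np.float64(1.6226159393665183)) (np.float64(0.0), np.float64(0.0))
side [75.75 89.75] (np.float64(83.93138720163509), np.float64(3.020726466373221)) (np.float64(0.0), np.float64(0.0))
top -0.03 [59 59 60 60 59 59 51 44 27  8  2  3  4  4  4  4  3 13 21 42 64 79 89 94
 94 94 94 94 94 95 94 94 94 94] [ 93  93  93  92  92  92  86  81  84  90 109 138 154 155 156 157 158 160
 163 164 165 164 161 160 160 160 159 159 160 160 161 161 161 161]
top -0.068 [64 60 58 58 58 60 61 58 54 43 29 23 21 17 12 12 20 29 41 53 70 86 91 93
 94 94 94 95 95 94 94 94 94 94] [103  97  94  94  96 100 104 107 109 106 103 114 130 139 139 139 140 140
 143 146 150 155 156 158 159 160 161 161 162 162 162 161 160 160]
side -0.03 [72 48 26 12  9  8  8  8  8  9 12 13 10  7  6  7  7  6  6  5  4  4 10 22
 43 66 82 85 85 85 85 85 86 86] [116  89  67  57  59  62  66  69  72  71  73  80  92 107 120 128 130 130
 130 136 143 148 144 139 137 136 136 135 135 135 136 135 135 134]
side -0.068 [55 57 56 51 49 49 48 49 48 46 41 30 15  4  4  4  4  5  5  6  6  6 10 24
 48 74 83 85 86 86 85 85 85 85] [ 85  89  88  82  81  80  80  80  79  78  79  90 113 129 119 119 121 123
 127 129 135 139 142 136 135 134 134 134 133 134 135 135 134 134]
```

Run:
```python
from h import *
import rail
yy=np.arange(.074,.096,.001);print((yy*1e3).astype(int))
for f,n in(("t5","top"),("s","side")):
    im=np.load(f+".npy")
    for x in(-.082,-.080,-.078,-.076,-.074,-.072): print(n,x,rail.samp(n,im,x,yy,.021).sum(1).astype(int)//3)
```

```text
[74 75 76 77 78 79 80 81 82 83 84 85 86 87 88 89 90 91 92 93 94 95 96]
top -0.082 [180 179 178 177 175 174 172 170 169 168 167 167 169 171 171 171 174 178
 178 177 177 177 176]
top -0.08 [161 160 158 154 149 141 131 124 119 117 117 121 133 146 152 160 166 174
 176 175 173 169 165]
top -0.078 [155 154 153 146 137 123 105  92  85  81  86  94 115 138 153 167 175 179
 181 180 179 175 171]
top -0.076 [171 167 162 150 136 121 108  96  85  74  82  89 111 133 150 162 169 170
 169 167 165 166 168]
top -0.074 [147 142 136 128 119 114 118 120 107  96 100 106 121 138 150 157 162 162
 162 160 157 161 165]
top -0.072 [138 136 133 133 140 146 151 156 150 143 143 144 149 156 161 164 165 166
 166 165 165 166 169]
side -0.082 [ 99 100 101 101 101  98  91  83  78  70  66  60  57  62  73  84  88  88
  90  92  95  96  97]
side -0.08 [117 119 120 121 120 121 111  99  90  76  65  58  57  61  81 102 111 115
 118 116 118 118 116]
side -0.078 [120 119 117 115 113 109 102  89  77  70  64  59  57  66  81  99 113 119
 122 123 122 122 120]
side -0.076 [118 117 110 100  98  94  86  87  84  79  71  64  61  65  85 103 114 117
 116 118 118 116 115]
side -0.074 [119 119 115 106 100 105 112 114 108 108  98  83  76  83  95 110 120 120
 119 119 118 117 116]
side -0.072 [120 120 119 119 119 119 120 121 120 116 111 106 103 106 114 118 120 120
 120 120 120 120 120]
```

Run:
```python
from wing import *
import rail
q=wq(.12)
manip.move_pose(wt(-.052,.0825,0,.07),q); manip.servo_line(wt(-.052,.0825,0),.15)
jaws.grip(0,20); s=S(); print(s['time'],s['gripper_width']*94,fr(s['tcp_pos']),ff())
y0=fr(s['tcp_pos'])[1]; g=y0+3.5; c=g+.8
for i in range(3):
    manip.servo_line(wt(-.052,c/1e3,0),.06); y=fr(S()['tcp_pos'])[1]; print(c,y,ff())
    if abs(y-g)<.3: break
    c+=g-y
print(S()['time']); t0=S()['moment'][2]
np.save("c.npy",[c,g])
x=-.052
for th in(.35,.6):
    manip.move_pose(wt(x,c/1e3,0),wq(th)); s=S(); print(th,s['time'],fr(s['tcp_pos']),np.round(ff(),2),s['moment'][2]-t0,s['gripper_width']*94)
b=cams.get_image("side");np.save("s9.npy",b); print(rail.rail("side",b))
```

```text
46.4083 9.078100982080208 (np.float64(-51.777368150614976), np.float64(82.64734732044309)) (np.float64(-0.7695418010329248), np.float64(-0.6645460589006007))
86.94734732044309 87.41608277390665 (np.float64(-2.0642654381039924), np.float64(1.0182859148128638))
85.67861186697952 85.97071140591264 (np.float64(-1.220821236819999), np.float64(0.6979314626364166))
46.9083
0.35 47.2417 (np.float64(-51.72023358592957), np.float64(86.03241456574781)) [-0.93  0.51] -0.06237306990649465 8.961472056965187
0.6 47.5917 (np.float64(-51.686084970834244), np.float64(86.06061253304217)) [-1.22  0.88] -0.011577205093762234 8.518661553856287
[50.   93.25]
```

Run:
```python
from wing import *
import rail
c,g=np.load("c.npy"); x=-.052; t0=S()['moment'][2]
for th in(.85,1.05):
    manip.move_pose(wt(x,c/1e3,0),wq(th)); s=S(); print(th,s['time'],fr(s['tcp_pos']),np.round(ff(),2),s['moment'][2]-t0,s['gripper_width']*94)
a=cams.get_image("top");b=cams.get_image("side");np.save("s10.npy",b)
for n,im in(("side",b),):
    for xx in(-.03,-.02,-.01): 
        V=rail.samp(n,im,xx,np.arange(.07,.1,.001),.024); print(xx,(V[:,0]-V[:,1]).astype(int))
print(rail.rail("side",b))
```

```text
0.85 47.9917 (np.float64(-51.5983749284593), np.float64(85.99976732677608)) [-0.36  1.96] -0.03790201465563791 8.88408972744572
1.05 48.3 (np.float64(-51.47850051832123), np.float64(85.95849721791977)) [0.27 0.92] 0.0005679929824107255 8.34085954410338
-0.03 [35 16  8  7  7  7  7  6  4  3  2  1  1  1  1  1  0  0  0  0 -1  1  8 31
 57 77 86 89 89 89]
-0.02 [ 5  3  1  1  1  0  0  0  0  0  0  0  0  0  0  0  2  4  4  4  3  6 18 35
 61 80 88 89 88 88]
-0.01 [ 0  0  0 -1  0  2  6 14 23 29 25 17 12  7  5  4  4  3  3  4  5  5 20 40
 64 77 86 89 89 88]
[57.5  93.25]
```

Run:
```python
from wing import *
import rail
jaws.grip(.3)
manip.servo_line(wt(-.052,.086,0,.075),.2)
manip.move_pose(wt(-.20,.06,0,.12),wq(1.05)); print(S()['time'])
a=cams.get_image("top");b=cams.get_image("side");np.save("t11.npy",a);np.save("s11.npy",b)
yy=np.arange(.066,.1,.001);print((yy*1e3).astype(int))
for n,im in(("top",a),("side",b)):
    print(n,rail.rail(n,im),rail.mark(n,im,.07,.10))
    for x,z in((-.03,.024),(-.067,.024),(-.069,.021),(-.072,.021),(-.076,.021),(-.078,.021)):
        V=rail.samp(n,im,x,yy,z); print(x,(V[:,0]-V[:,1]).astype(int),V.sum(1).astype(int)//3)
g=cv2.cvtColor(a,cv2.COLOR_RGB2GRAY);u=proj("top",W(-.052,.084,.045));print(u);print(g[int(u[1])-8:int(u[1])+9,int(u[0])-10:int(u[0])+11])
```

```text
49.9333
[66 67 68 69 70 71 72 73 74 75 76 77 78 79 80 81 82 83 84 85 86 87 88 89
 90 91 92 93 94 95 96 97 98 99]
top [75.75 88.75] (np.float64(82.82731844606997), np.float64(2.386364316293585))
-0.03 [61 61 60 60 60 60 59 59 56 52 42 27 15  7  1  1  2  3  3  4  4 12 25 44
 73 94 94 93 93 94 94 94 94 94] [ 93  94  94  94  94  93  93  93  91  87  81  71  73  89 106 132 155 156
 158 161 164 168 171 171 165 161 161 161 161 162 162 162 161 161]
-0.067 [71 63 59 59 59 59 59 58 57 54 49 40 27 18 14 11  9  6  7  8 17 27 42 59
 75 86 95 95 95 95 95 95 95 95] [117 104  95  94  94  93  93  94  94  92  89  90  95 104 124 139 142 145
 148 150 154 157 159 160 160 161 162 162 163 162 161 161 161 161]
-0.069 [92 87 83 79 75 69 62 59 59 59 60 62 61 59 53 47 38 27 23 27 33 49 63 73
 83 89 94 95 95 95 95 94 94 94] [156 146 136 129 122 113 100  94  95  96 100 104 113 121 124 126 126 124
 126 134 141 147 153 158 162 162 162 162 163 163 162 162 162 162]
-0.072 [93 93 93 89 86 76 65 61 59 59 60 63 74 82 81 79 64 47 45 49 59 76 87 90
 93 93 94 94 93 93 94 94 94 93] [162 164 165 159 152 131 107  99  97  97  
[... 3023 characters left out ...]
1  19  46  51  62  61  63  60  54  48  40  33  27  21  26  24
   25  48  56]
 [ 87  87  88  63  63  63  62  59  53  51  38  33  25  21  25  31  32  27
   18  14  14]
 [137 137 139 127  90  63  55  48  39  31  27  24  26  28  31  34  34  39
   37  34  29]
 [152 152 151 152 123  80  45  34  24  38  34  30  32  36  38  35  39  66
   74  72  70]
 [152 151 153 153 143 128 102  74  80 110 110  82  67  53  47  42  57  79
   88  89  90]
 [152 153 151 153 152 153 145 132 134 147 152 140 132 123 122  77  70  86
   89  89  89]
 [153 152 152 153 152 152 151 152 152 151 153 159 158 156 158  98  71  87
   88  89  88]
 [152 153 153 153 151 151 151 151 152 152 152 159 157 156 151  93  74  87
   89  89  88]]
```

Top and side both show the pointer level with the mark: dips at ≈83.5 against 83.3 (top) and ≈85.8 against 86 (side). Now I regrip and tighten to the stop.

Run:
```python
from wing import *
import rail
c,g=np.load("c.npy")
manip.move_pose(wt(-.052,.086,0,.075),wq(1.05)); manip.servo_line(wt(-.052,.086,0),.15)
jaws.grip(0,20); manip.dwell(.1); s=S(); print(s['time'],s['gripper_width']*94,fr(s['tcp_pos']),ff()); t0=s['moment'][2]
for th in(1.15,1.25,1.32,1.37,1.40,1.43):
    manip.move_pose(wt(-.052,.0859,0),wq(th)); s=S(); m=s['moment'][2]-t0
    print(th,s['time'],fr(s['tcp_pos']),np.round(ff(),2),round(m,3),s['gripper_width']*94)
    if abs(m)>.6: break
b=cams.get_image("side"); print(rail.rail("side",b))
```

```text
51.6583 8.99451106160316 (np.float64(-51.59653119026902), np.float64(86.22855630129406)) (np.float64(-0.6207244079429678), np.float64(0.6535923484451645))
1.15 51.9083 (np.float64(-51.530745966833614), np.float64(86.20632017203594)) [-0.06  1.66] -0.08 9.048911509716318
1.25 52.1583 (np.float64(-51.4398717065873), np.float64(86.23857990296908)) [0.55 1.1 ] -0.067 8.345038513125138
1.32 52.4083 (np.float64(-51.35339296931243), np.float64(86.25343643257939)) [1.21 1.85] -0.022 8.58029863487725
1.37 52.6583 (np.float64(-51.34592994696574), np.float64(86.23573110339073)) [1.92 1.35] -0.006 8.880009229452432
1.4 52.9083 (np.float64(-51.321650645990694), np.float64(86.2613981221736)) [2.72 1.02] -0.015 8.491088728683637
1.43 53.1583 (np.float64(-51.27855318854006), np.float64(86.25736922185469)) [2.05 1.22] 0.221 8.608698398843027
[50. 93.]
```

Run:
```python
from wing import *
import rail
t0=S()['moment'][2]; manip.move_pose(wt(-.052,.0859,0),wq(1.46)); print(S()['moment'][2]-t0,ff())
jaws.grip(.3); manip.servo_line(wt(-.052,.086,0,.075),.2)
manip.move_pose(wt(-.25,-.02,0,.16),wq(1.05)); manip.dwell(.3); print(S()['time'])
a=cams.get_image("top");b=cams.get_image("side")
for n,im in(("top",a),("side",b)): print(n,rail.rail(n,im))
def blob(n,im,p):
    u=proj(n,p); k=im[int(u[1])-13:int(u[1])+14,int(u[0])-13:int(u[0])+14].astype(int)
    m=(k[...,0]-k[...,1]<25)&(k[...,0]>110); y,x=np.nonzero(m); return u.round(1),m.sum(),x.mean()+int(u[0])-13,y.mean()+int(u[1])-13
for p in(W(.02,-.03,.034),W(.02,.045,.03),W(.02,-.105,.0315)): print(blob("side",b,p),blob("side",np.load("s.npy"),p)[1:])
g=cv2.cvtColor(a,cv2.COLOR_RGB2GRAY);u=proj("top",W(-.052,.084,.045));print(g[int(u[1])-6:int(u[1])+8:1,int(u[0])-10:int(u[0])+11])
t=np.load("t.npy").astype(int);d=np.abs(t-a).max(2)
for nm,(x,y) in dict(cup=(430,221),spool=(379,175),jar=(371,233),dish=(447,155),reel=(344,126),pl=(290,268),case=(202,270),green=(404,141),purple=(347,166)).items(): print(nm,(d[y-8:y+8,x-8:x+8]>50).sum(),end=" ")
x=np.hstack([cv2.resize(a[120:260,130:470],(800,330),interpolation=2)]);cv2.imwrite("pics/p5.png",x[:,:,::-1])
```

```text
0.048251051446898674 (np.float64(1.9859632764911772), np.float64(2.2087129241845354))
55.5667
top [75.5 88.5]
side [79. 93.]
(array([258.1, 252. ]), np.int64(284), np.float64(258.19718309859155), np.float64(253.6267605633803)) (np.int64(0), np.float64(nan), np.float64(nan))
(array([236.1, 277.8]), np.int64(205), np.float64(235.50731707317073), np.float64(279.219512195122)) (np.int64(0), np.float64(nan), np.float64(nan))
(array([278.3, 230.6]), np.int64(210), np.float64(278.6666666666667), np.float64(231.25714285714287)) (np.int64(193), np.float64(278.5388601036269), np.float64(231.52331606217618))
[[147 146 145 146 148 148 146 146 148 146 145 134 146 153 151 158  99  63
   79  85  85]
 [147 147 148 147 146 148 147 148 146 147 148 142 153 152 151 159 100  68
   80  84  86]
 [146 148 147 147 147 147 147 146 146 148 146 156 150 142 148 159  96  67
   83  87  86]
 [147 145 146 148 148 147 147 148 147 148 133 119 105  96 105 117  74  68
   83  86  86]
 [148 146 147 148 147 134 127 121 117 120  95  63  55  56  56  61  48  49
   70  83  87]
 [116 125 130 123 111  90  83  72  69  73  62  53 
[... 205 characters left out ...]
22  30  50]
 [ 84  85  85  73  66  56  48  45  42  38  38  36  38  34  37  33  27  22
   21  18  14]
 [133 133 132 125 122 100  64  43  57  45  33  38  40  45  44  45  41  37
   38  36  24]
 [147 147 148 148 147 136 120 116 120  97  63  57  56  59  61  57  48  65
   71  69  67]
 [147 148 147 147 148 146 146 149 147 135 117  87  73  61  58  49  56  78
   87  85  83]
 [149 146 147 146 148 147 147 148 148 147 150 137 127 119 121  76  66  81
   87  86  86]
 [148 149 146 147 148 147 146 147 146 148 154 157 153 149 155  94  69  84
   87  84  84]]
cup 122 spool 112 jar 0 dish 0 reel 0 pl 0 case 17 green 0 purple 0 <stdin>:10: RuntimeWarning: Mean of empty slice.
  ret = ret.dtype.type(ret / rcount)
```

Run:
```python
from h import *
b=cams.get_image("side").astype(int);s=np.load("s.npy").astype(int)
for nm,c in(("spool",(.6068,-.217)),("cup",(.501,-.3293))):
  for z in(.005,.02,.035,.048):
    u=proj("side",[*c,z]).astype(int); print(nm,z,u,s[u[1],u[0]],b[u[1],u[0]],np.abs(s-b)[u[1]-1:u[1]+2,u[0]-3:u[0]+4].max())
print(telemetry.get_state()['time'])
```

```text
spool 0.005 [334 174] [126  77  43] [136  82  43] 11
spool 0.02 [334 170] [120  74  41] [129  77  41] 13
spool 0.035 [334 165] [138  83  43] [148  88  46] 15
spool 0.048 [334 162] [156 151 137] [124  76  41] 108
cup 0.005 [384 162] [116 135 131] [45 43 42] 92
cup 0.02 [384 158] [120 140 139] [47 45 41] 100
cup 0.035 [385 154] [119 115 105] [77 79 48] 92
cup 0.048 [385 150] [188 184 168] [72 73 46] 137
55.7167
```

Run:
```python
from h import *
b=cams.get_image("top").astype(int);s=np.load("s.npy").astype(int)
for f in("s5","s6","s8","s11"):
    im=np.load(f+".npy").astype(int); print(f,[im[154+k,384].tolist() for k in(0,4,8)])
t0=np.load("t.npy").astype(int)
u=proj("top",[.501,-.3293,.046]).astype(int);v=proj("top",[.501,-.3293,0.]).astype(int);print(u,v)
for r in(u[1]-6,u[1],u[1]+6): print(b[r,u[0]-18:u[0]+16:2].tolist())
```

```text
s5 [[117, 131, 126], [128, 149, 147], [123, 143, 138]]
s6 [[71, 72, 43], [70, 71, 43], [70, 70, 43]]
s8 [[69, 69, 43], [73, 75, 44], [78, 79, 46]]
s11 [[69, 72, 42], [72, 74, 44], [75, 78, 45]]
[435 220] [429 221]
[[184, 176, 167], [183, 177, 167], [184, 177, 166], [183, 178, 166], [184, 177, 167], [174, 171, 161], [155, 160, 153], [155, 164, 161], [142, 150, 146], [113, 122, 119], [126, 138, 136], [133, 146, 143], [109, 111, 106], [102, 99, 94], [104, 100, 94], [103, 99, 94], [107, 100, 95]]
[[184, 177, 167], [183, 177, 167], [182, 176, 165], [162, 169, 162], [138, 154, 153], [149, 171, 170], [131, 145, 144], [135, 149, 147], [136, 149, 149], [140, 153, 151], [117, 132, 131], [126, 137, 136], [125, 137, 135], [134, 146, 143], [103, 99, 92], [103, 99, 95], [103, 98, 93]]
[[183, 178, 166], [184, 179, 168], [182, 177, 166], [183, 177, 166], [139, 144, 140], [121, 138, 138], [144, 165, 165], [137, 152, 153], [129, 142, 140], [111, 121, 119], [94, 108, 106], [107, 116, 115], [133, 144, 143], [106, 105, 99], [103, 100, 94], [106, 102, 96], [102, 99, 93]]
```

The cup still stands: in the live top view its bluish footprint is upright, 423–443 px around (435,220). The spool is unchanged in the side view. Handing in.

```bash
python3 -c "
from station import manip
print(manip.close_job())"
```

```text
the job is handed in; nothing more can be done
None
```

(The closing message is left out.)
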